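# Index the labelling table and hold its guard open

### The job

With the guard still shut, turn the label station's rotary table, which has a black T-handle on its hub, one station clockwise (seen from above, the way its orange arrow points) until it clicks home with the next bare housing under the press roller, and let go of it. Then take the hinged clear guard by its black bar handle, lift it and hold it open at 50 degrees from shut so that I can set the roller; it has no stay and falls shut, so finish while still holding it there. Leave the table indexed and do not disturb the label roll, spare housing, screwdriver or cleaner bottle standing round the station.

Things in the scene. Friction and masses are not known exactly. Their poses are not given: they have to be found in the camera images.
- station: label station, fixed to the bench: base plate 560 x 340 x 12 mm, rotary table in front, label dispenser under a hinged clear guard behind. Origin on the rotary table's vertical axis at bench height; z up, x towards the guard's hinge, y to the left of that. Base plate from x -180 to 380, y -170 to 170 mm; fixed parts below 155 mm; label spools on the left flank (x 160 to 358) reach y = 191 mm
- dial_grip (a point): centre of the rotary table's T-handle, on its axis, 170 mm above the bench: black level bar 90 mm long, 16 mm thick, 26 mm high (157 to 183 mm above the bench) on a 14 mm neck (from 130 mm up) over a 26 mm post. The point turns with the table: x along the bar, z up. The shut guard's bar handle is 96 mm away, in the station's +x
- dial (a joint): rotary table angle, rad: 0 +-0.05 at the start, grows clockwise from above. Disc 280 mm across, top at 52 mm, six clamped grey housings 44 mm across at 105 mm radius, tops at 84 mm, three with a white label. Six stations 60 degrees (1.047 rad) apart; a spring detent resists with up to 0.2 N m at first, nothing half-way (0.52), and beyond that draws the table home to the next station
- guard (a joint): guard angle, rad: 0 shut (level), grows as the front edge is lifted, stop at 1.25; 50 degrees is 0.873. About 0.75 kg (+-30 %), falls shut from any angle. Clear panel in an aluminium frame, 182 mm from hinge to front edge, 238 mm wide, 10 mm thick, underside level with the hinge axis (along the station's y), a clear lip 22 mm down at the front edge
- guard_handle (a point): centre of the guard's bar handle: round black bar 14 mm thick, 126 mm long along the station's y, on two 12 mm feet 55 mm left and right of its centre, 28 mm clear of the guard's top face near the front edge. Shut, it is 190 mm above the bench, 166 mm in front of and 45 mm above the hinge axis. The point turns with the guard
- guard_hinge (a point): middle of the guard's hinge axis, fixed to the station, 262 mm in +x of the rotary table's axis, 145 mm above the bench; the axis is level, along the station's y
- label_roll: bystander: spare label roll, white ring lying flat, 90 mm across, 40 mm bore, 50 mm high, left of the station; origin at the centre of its underside
- spare_housing: bystander: loose grey sensor housing, 44 mm across, 26 mm high, right of the station; origin at the centre of its underside
- screwdriver: bystander: screwdriver 200 mm long with an orange handle, lying right of the station; origin under its middle
- cleaner: bystander: white cleaner bottle with a red cap, 54 mm across, 140 mm high, left of the station; origin at the centre of its underside

How it is judged:
On the way, in this order (a step that is already met when the one before it is completed fails the run):
1. the rotary table rests in its detent one station clockwise with the guard shut and the T-handle released (value of joint dial between 0.967 and 1.127 rad and velocity of joint dial between -0.05 and 0.05 rad/s and value of joint guard below 0.05 rad and contact force between the fingers and dial below 0.2 N), for 0.3 s.
2. the gripper holds the guard open at 50 degrees by its bar handle (value of joint guard between 0.768 and 0.978 rad and velocity of joint guard between -0.1 and 0.1 rad/s and contact force between the fingers and guard above 0.5 N and distance between the grasp point and guard_handle below 0.045 m), for 0.5 s.
At the end, for the whole second after the job is handed in: The fingers, at the bar handle, hold the guard still at 50 degrees (within 6), no loose thing props it; the rotary table rests one station (60 degrees, within 4.5) clockwise of its start, untouched; label roll, cleaner bottle, screwdriver and spare housing are within 30 mm of where they stood (all of step 2 and contact force between guard and label_roll below 0.1 N and contact force between guard and cleaner below 0.1 N and contact force between guard and screwdriver below 0.1 N and contact force between guard and spare_housing below 0.1 N and value of joint dial between 0.967 and 1.127 rad and contact force between the arm and dial below 0.2 N and distance of each of label_roll, cleaner, screwdriver, spare_housing from where it was at the start of the episode below 0.03 m); the arm keeps its last pose, push and grip.
It fails at once if the guard is lifted before the table is indexed home, or the table leaves its station while the guard is open (value of joint guard above 0.12 rad and (value of joint dial below 0.9 rad or value of joint dial above 1.2 rad)).
It fails at once if the table is turned past the next station, or a station the wrong way (value of joint dial above 1.57 rad or value of joint dial below -0.52 rad).
It fails at once if a bystander is pushed or knocked over (distance of any of label_roll, cleaner, screwdriver, spare_housing from where it was at the start of the episode above 0.03 m or angle between cleaner's own z axis and vertical above 0.5 rad).
It also fails if it takes over 51 s, if anything falls off the work surface, if the arm or the gripper's body presses on something with over 40 N, if the wrist force passes 120 N, or if a joint passes its speed limit or range.

### The arm

A 6-joint arm with a two-finger parallel gripper is mounted at the origin on the work surface. World frame = base frame: x ahead of the robot, y to its left, z up, the work surface at z = 0. Lengths are in m, angles in rad, forces in N, time in s.
With the tool pointing down it reaches from about 0.35 to 0.875 m from the base axis. Payload 4.2 kg.
Tool frame: the origin (TCP) lies at the very end of the fingers, on their centre line; the grasp point (between the pads) lies 19 mm behind it; z points along the fingers, y is the direction in which the jaws open and shut (so a half turn about z gives the same grasp; the last joint's range is limited). The gripper opens to 87 mm and grips with 3 to 60 N. Pads are 19 mm wide; open, the fingers measure 117 mm over their backs; the gripper's body (75 mm by 190 mm) begins 51 mm behind the grasp point.
Start: joints at [-0.954, 0.385, 0.008, 0, -1.194, -0.259], TCP at [0.219, -0.585, 0.223] pointing down, gripper open.
Joint ranges: [-3.14, 3.14], [-1.21, 2.06], [-1.07, 1.41], [-3.16, 2.05], [-2.99, -0.16], [-3.1, 3.1]. Speed limits (rad/s): [2.79, 2.79, 3.14, 3.14, 3.14, 3.14].

### API

Orientations are given as a rotation vector (axis times angle).
In Python, from rig import ctrl gives the robot as it stands.
- The arm moves only by the shell command python3 -m inch 'ROWS' [FORCE]. ROWS is JSON, a list that holds one entry, the list of rows, each a list of 7 numbers: the shift along the tool's x, y, z in cm, then the turn, a rotation vector about the tool's x, y, z in degrees, then the finger opening in cm, from 0 to 8.7. In form: [[[dx, dy, dz, ax, ay, az, hand], ...]]. A call has 1 to 12 rows; each row shifts and turns the commanded pose from where the row before left it, along the tool's axes as they then stand; what a row does not reach is not made up. A row lasts 1/12 s, in which the tool goes at most 41.7 mm and 7.16 degrees, less where a joint would pass 70% of its speed; a pose out of reach is approached as far as the arm can. A call is refused whole if a number of a shift passes 4.17 or a number of a turn 7.16, either way. A call with a gripper value outside its range is refused whole. The fingers move at their own pace and stop on an object; FORCE is the grip in N (left out, the last holds). Time passes only in rows, so rows that do not move let the fingers close. It gives the time, the measured TCP pose, the force and the opening at its end, in the units of the state.
- ctrl.observe(): the state, without advancing time (a new reading comes with each control period).
- ctrl.grab_frame(name): name is "scene" or "side" or "wrist"; returns a dict with "image" (400x640x3 uint8, red, green, blue), "range_z" (400x640 float32, m along the optical axis (not along the pixel's ray), 0 where there is no reading), "intrinsics" (3x3 intrinsics, pixels), "k1" (the pictures are not rectified: a ray, as slopes to the right and down, at radius r is drawn at 1 + k1 r^2 times it, then the intrinsics apply), "R" (3x3) and "t" (3): a world point X has camera coordinates R X + t; the wrist camera has in their place "T_tool_cam" (4x4, takes a point from camera to tool coordinates, whose origin is the TCP and whose axes are the flange's). Camera axes: x right, y down, z forward; pixel columns grow to the right and rows downward; lengths in m; the calibration is good to about 2 mm. A picture is of the moment at which its call begins: read the wrist's pose just before it.
- ctrl.sign_off(): hands the job in, once; it reports no verdict.
The state is a dict: "clock": time; "qpos": joint angles; "joint_vel": joint speeds; "effort": joint torques, N m; "position": TCP position; "orientation": TCP orientation; "wrist_force": force on the tool from outside, world axes, zero at the start; "torque": the same for the moment, N m; "grip_width": finger opening in m.
Only numpy, scipy, OpenCV 4.12 (cv2) and the standard library are available. Lean on these libraries where they do the work, as an engineer would, in place of code of your own. Each camera call takes 0.05 s, during which the arm holds its last target.

## Working session

There is one attempt and no reset: what is moved stays moved. The work goes in short steps, Python scripts to look and compute and a shell command to move; the robot and the scene stay as the last step left them, time stands still between calls to the robot, and variables do not carry over. Pictures are saved under pics/ and viewed, and the job is handed in when it is done.

```bash
ls; mkdir -p pics
python3 - <<'E'
from rig import ctrl
import cv2
s=ctrl.observe()
for k,v in s.items(): print(k,v)
for n in ["scene","side","wrist"]:
    f=ctrl.grab_frame(n)
    cv2.imwrite(f"pics/{n}0.png",f["image"][:,:,::-1])
    print(n,f["intrinsics"].tolist(),f["k1"],{k:f[k].tolist() for k in("R","t","T_tool_cam") if k in f})
E
```

```text
pics
clock 0.0
qpos [-9.54398695e-01  3.85574984e-01  6.64496964e-03 -5.31394693e-04
 -1.19402374e+00 -2.58602773e-01]
joint_vel [-1.15059345e-03 -7.50684125e-06 -1.53881961e-03  9.16020723e-04
  2.28166437e-03 -2.30577318e-04]
effort [-1.77315320e-03 -3.90668106e+01  1.87402922e+01  4.21979696e+00
  1.09460321e-02 -1.97870336e-04]
position [ 0.21869599 -0.58484239  0.22145118]
orientation [ 0.55864343 -3.09104812 -0.00339789]
wrist_force [-0.59312832  0.37085917 -0.70675573]
torque [ 0.00154127  0.03109753 -0.02967219]
grip_width 0.08731074984980626
scene [[485.6926567161728, 0.0, 324.7334658784766], [0.0, 485.6926567161728, 192.48377900929327], [0.0, 0.0, 1.0]] -0.13377716237239232 {'R': [[0.12139729431151017, 0.9925390454487423, -0.011355183553954365], [0.787036589710397, -0.10322056816026104, -0.6082096026582456], [-0.604843866953177, 0.06489805519714982, -0.7936952431763434]], 't': [-0.09943486026505714, -0.3002594565501657, 1.9902680028854545]}
side [[370.99680679520475, 0.0, 318.91829618565794], [0.0, 370.99680679520475, 202.28312365025994], [0.0, 0.0, 1.0]] -0.009985084477509185 {'R': [[-0.6826362730842499, -0.7307580228624043, 0.000656271190222975], [-0.3730538580546088, 0.3477150713908546, -0.8601889607046957], [0.6283617888288696, -0.5874410107831107, -0.509975020162655]], 't': [0.41860703815849054, 0.2804134839286807, 0.6902829644454493]}
wrist [[288.39776716307006, 0.0, 319.53457225579075], [0.0, 288.39776716307006, 201.7994773629221], [0.0, 0.0, 1.0]] -0.026259591031391864 {'T_tool_cam': [[-8.92023623958605e-05, -0.9572361669191431, -0.2893076438410931, 0.0802229561364131], [0.9999999234454149, 2.4835113450558933e-05, -0.0003905027287615483, -6.30392344289632e-05], [0.0003809883234080386, -0.2893076565270324, 0.9572360914229746, -0.16037963977141584], [0.0, 0.0, 0.0, 1.0]]}
```

View pics/scene0.png

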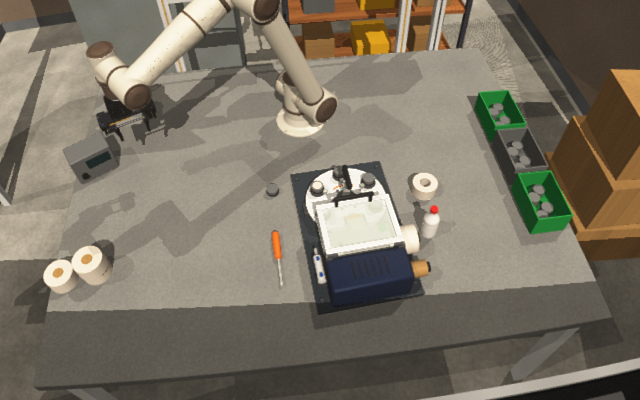

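View pics/side0.png

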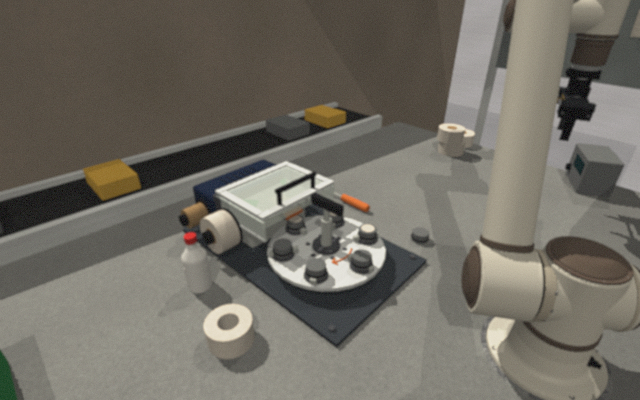

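View pics/wrist0.png

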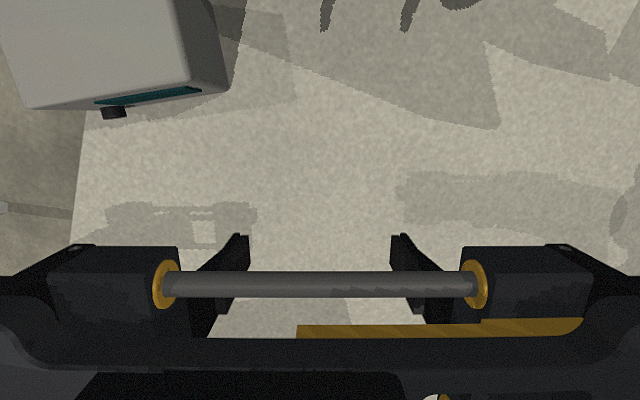

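Scene view: the station's guard is around (360,222), its bar handle around (355,197) and the T-handle around (340,178). Next I'll zoom in and measure.

```bash
cat > h.py <<'E'
import numpy as np, cv2
from scipy.spatial.transform import Rotation as Ro
def undist(f,px):
    K=f["intrinsics"];k1=f["k1"]
    d=(np.atleast_2d(px).astype(float)-[K[0,2],K[1,2]])/[K[0,0],K[1,1]]
    u=d.copy()
    for _ in range(30): u=d/(1+k1*(u**2).sum(1,keepdims=True))
    return u
def pose(f,s=None):
    if "R" in f: return f["R"].T, -f["R"].T@f["t"]
    T=f["T_tool_cam"];Rw=Ro.from_rotvec(s["orientation"]).as_matrix()
    return Rw@T[:3,:3], Rw@T[:3,3]+s["position"]
def world(f,px,s=None,z=None):
    px=np.atleast_2d(px);u=undist(f,px);r=np.c_[u,np.ones(len(u))]
    R,t=pose(f,s)
    if z is None:
        d=f["range_z"][px[:,1].astype(int),px[:,0].astype(int)]
        return (r*d[:,None])@R.T+t
    w=r@R.T; return t+w*((z-t[2])/w[:,2])[:,None]
def proj(f,X,s=None):
    R,t=pose(f,s); c=(np.atleast_2d(X)-t)@R; u=c[:,:2]/c[:,2:]
    u=u*(1+f["k1"]*(u**2).sum(1,keepdims=True)); K=f["intrinsics"]
    return u*[K[0,0],K[1,1]]+[K[0,2],K[1,2]]
def crop(f,x0,y0,x1,y1,name,S):
    cv2.imwrite(name,cv2.resize(f["image"][y0:y1,x0:x1,::-1],None,fx=S,fy=S,interpolation=cv2.INTER_CUBIC))
E
python3 - <<'E'
from h import *
from rig import ctrl
f=ctrl.grab_frame("scene");crop(f,260,150,450,310,"pics/s1.png",4)
g=ctrl.grab_frame("side");crop(g,180,150,440,350,"pics/d1.png",3)
np.savez("f0.npz",**f);np.savez("g0.npz",**g)
E
```

```text
(no output)
```

View pics/s1.png

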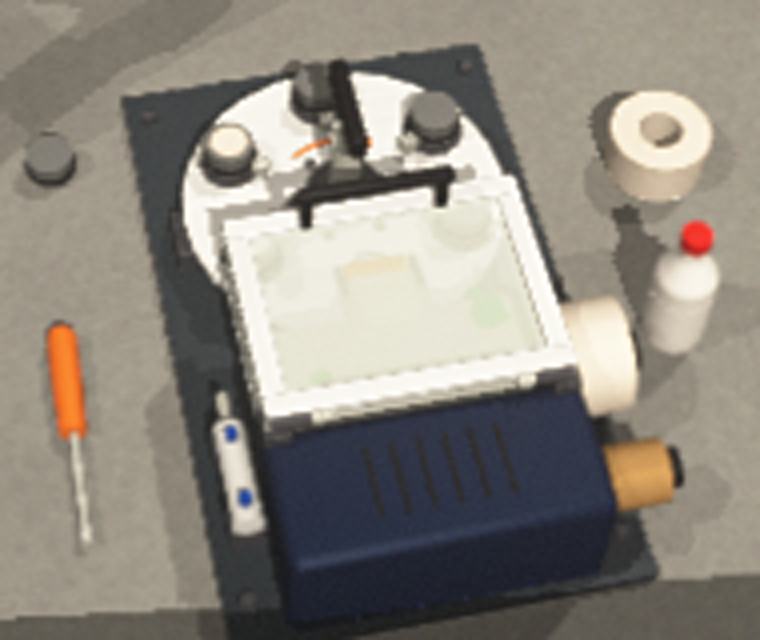

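View pics/d1.png

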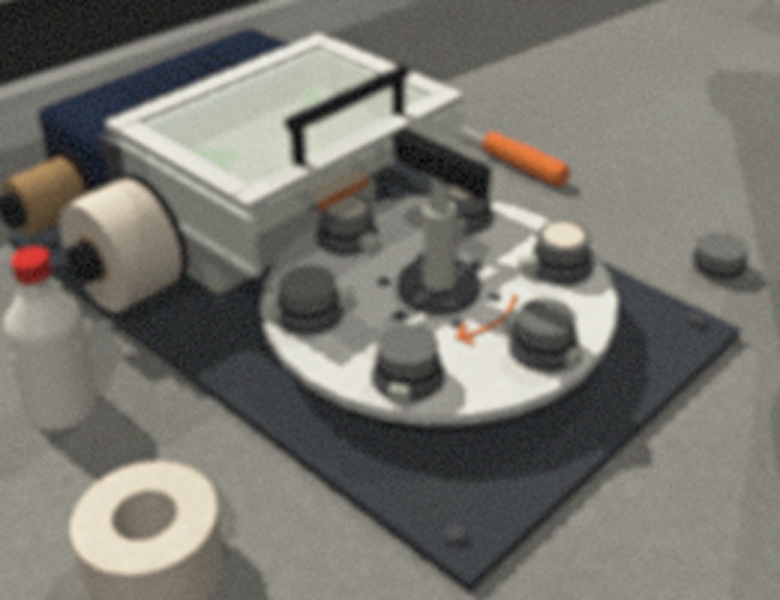

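Run:
```python
from h import *
from scipy.optimize import least_squares
f=dict(np.load("f0.npz"));g=dict(np.load("g0.npz"))
S=lambda p:np.array(p)/4+[260,150]-.4
D=lambda p:np.array(p)/3+[180,150]-.4
obs=[(f,S((123,98)),(-.18,-.17,.012)),(f,S((478,45)),(-.18,.17,.012)),(f,S((657,577)),(.38,.17,.012)),
(g,D((475,585)),(-.18,.17,.012)),(g,D((738,330)),(-.18,-.17,.012)),
(f,S((300,200)),(.096,-.063,.192)),(f,S((449,174)),(.096,.063,.192)),
(g,D((292,124)),(.096,.063,.192)),(g,D((402,72)),(.096,-.063,.192)),
(f,S((222,222)),(.08,-.119,.155)),(f,S((512,178)),(.08,.119,.155))]
for o in obs: print(world(o[0],o[1],z=o[2][2])[0].round(4), world(o[0],o[1].astype(int))[0].round(4),o[2])
def st(p,X):
    c,s=np.cos(p[2]),np.sin(p[2]);return np.array([p[0]+c*X[0]-s*X[1],p[1]+s*X[0]+c*X[1],X[2]])
def res(p): return np.concatenate([proj(o[0],st(p,o[2]))[0]-o[1] for o in obs])
r=least_squares(res,[.45,.1,0],loss='soft_l1');p=r.x
print(p,np.degrees(p[2]));print(res(p).reshape(-1,2).round(1))
# T bar: scene top ends
for a in [(340,62),(358,155)]: 
    w=world(f,S(a),z=.183)[0];print("T",w, world(f,S(a).astype(int))[0])
for a in [(395,130),(490,168)]: print("Tside",world(g,D(a),z=.183)[0])
print("dial",st(p,(0,0,.17)),"handle",st(p,(.096,0,.19)))
for n,c in [("roll",(658,145,)),("hous",(50,158)),]: print(n,world(f,S(c).astype(int))[0])
```

```text
[ 0.2958 -0.0642  0.012 ] [ 0.2873 -0.0655  0.0026] (-0.18, -0.17, 0.012)
[0.2747 0.2738 0.012 ] [ 0.2595  0.2774 -0.0009] (-0.18, 0.17, 0.012)
[0.8331 0.3098 0.012 ] [0.8331 0.306  0.0191] (0.38, 0.17, 0.012)
[0.2677 0.2742 0.012 ] [0.271  0.2733 0.0098] (-0.18, 0.17, 0.012)
[ 0.2948 -0.0585  0.012 ] [ 0.2981 -0.0615  0.0102] (-0.18, -0.17, 0.012)
[0.5662 0.0638 0.192 ] [0.5642 0.0622 0.1927] (0.096, -0.063, 0.192)
[0.5563 0.1824 0.192 ] [0.5587 0.179  0.1963] (0.096, 0.063, 0.192)
[0.551  0.1867 0.192 ] [0.5529 0.1877 0.194 ] (0.096, 0.063, 0.192)
[0.5597 0.0679 0.192 ] [0.5576 0.0718 0.1957] (0.096, -0.063, 0.192)
[0.5524 0.0037 0.155 ] [0.475  0.009  0.0489] (0.08, -0.119, 0.155)
[0.5393 0.2394 0.155 ] [0.5404 0.237  0.1574] (0.08, 0.119, 0.155)
[0.46346519 0.11719487 0.06771336] 3.879690010506195
[[-0.1 -0.1]
 [ 0.1 -0.5]
 [ 0.7 -0.7]
 [-1.9 -1.4]
 [ 1.2 -1.2]
 [-1.1 -0.6]
 [ 1.2 -0.5]
 [-1.  -0.7]
 [ 1.1 -1.4]
 [ 0.  -0.3]
 [ 0.3 -1.1]]
T [0.42374938 0.11627367 0.183     ] [0.42262328 0.11445574 0.18248129]
T [0.52153842 0.11620818 0.183     ] [0.50769194 0.11847269 0.16684395]
Tside [0.50387314 0.12600691 0.183     ]
Tside [0.41664455 0.11363655 0.183     ]
dial [0.46346519 0.11719487 0.17      ] handle [0.55924519 0.12369039 0.19      ]
roll [0.40883176 0.41522587 0.00978899]
hous [ 0.3659323  -0.1351278   0.02335196]
```

```bash
cat >> h.py <<'E'
P0=np.array([.4635,.1172,.0677])
def tgt(p,jaw_deg,tcp):  # plan: relative motion from measured pose to tool-down pose w/ tool-y heading jaw_deg
    Rw=Ro.from_rotvec(p["orientation"]).as_matrix()
    a=np.radians(jaw_deg);y=np.array([np.cos(a),np.sin(a),0]);z=np.array([0,0,-1.]);x=np.cross(y,z)
    Rt=np.c_[x,y,z]
    rv=Ro.from_matrix(Rw.T@Rt).as_rotvec(degrees=True)
    return (Rw.T@(np.array(tcp)-p["position"]))*100, rv
E
python3 - <<'E'
from h import *
from rig import ctrl
s=ctrl.observe();R=Ro.from_rotvec(s["orientation"]).as_matrix()
print(R.round(4), np.degrees(np.arctan2(R[1,1],R[0,1])))
for j in (93.9,-86.1): print(tgt(s,j,[.4635,.1172,.25]))
E
```

```text
[[-9.367e-01 -3.502e-01 -4.000e-04]
 [-3.502e-01  9.367e-01  9.000e-04]
 [ 1.000e-04  1.000e-03 -1.000e+00]] 110.49897607713412
(array([-47.51540642,  57.22270709,  -2.74333501]), array([ 5.46860495e-02, -1.34005831e-02,  1.65989774e+01]))
(array([-47.51540642,  57.22270709,  -2.74333501]), array([ 1.92432451e-02,  7.85291988e-02, -1.63401003e+02]))
```

```bash
R='[-1.98,2.38,-0.2,0,0,0,8.7]'; python3 -m inch '[[[-1.98,2.38,-0.2,0,0,0,8.7],[-1.98,2.38,-0.2,0,0,0,8.7],[-1.98,2.38,-0.2,0,0,0,8.7],[-1.98,2.38,-0.2,0,0,0,8.7],[-1.98,2.38,-0.2,0,0,0,8.7],[-1.98,2.38,-0.2,0,0,0,8.7],[-1.98,2.38,-0.2,0,0,0,8.7],[-1.98,2.38,-0.2,0,0,0,8.7],[-1.98,2.38,-0.2,0,0,0,8.7],[-1.98,2.38,-0.2,0,0,0,8.7],[-1.98,2.38,-0.2,0,0,0,8.7],[-1.98,2.38,-0.2,0,0,0,8.7]]]'
```

```text
clock: 1.25
position: [0.3415, -0.2332, 0.2468]
orientation: [-0.559, 3.091, -0.0]
wrist_force: [0.2, -0.7, 0.0]
grip_width: 0.0871
```

```bash
python3 -m inch '[[[-1.98,2.38,-0.2,0,0,-6.8,8.7],[-2.2,2.1,-0.2,0,0,-6.8,8.7],[-2.4,1.85,-0.2,0,0,-6.8,8.7],[-2.6,1.55,-0.2,0,0,-6.8,8.7],[-2.78,1.23,-0.2,0,0,-6.8,8.7],[-2.9,0.9,-0.2,0,0,-6.8,8.7],[-3.0,0.55,-0.1,0,0,-6.8,8.7],[0,0,0,0,0,-6.8,8.7],[0,0,0,0,0,-6.8,8.7],[0,0,0,0,0,-6.8,8.7],[0,0,0,0,0,-6.8,8.7],[0,0,0,0,0,-6.8,8.7]]]'
python3 - <<'E'
from h import *
from rig import ctrl
s=ctrl.observe();print(tgt(s,-86.1,[.4635,.1172,.27]),s["position"],s["qpos"])
E
```

```text
clock: 2.25
position: [0.4091, -0.0324, 0.2596]
orientation: [-2.449, 1.967, 0.0]
wrist_force: [0.1, -0.3, -0.3]
grip_width: 0.0872
(array([-13.43305932,  -8.53583281,  -1.0428878 ]), array([-4.15480400e-03,  6.62972240e-03, -8.14424369e+01])) [ 0.40912819 -0.0323799   0.25955608] [ 3.20865996e-01 -2.21427662e-02 -4.09478311e-01 -1.35221922e-04
 -1.18346673e+00 -1.03389429e-01]
```

```bash
python3 -m inch '[[[-3.3,-2.1,-0.25,0,0,0,8.7],[-3.3,-2.1,-0.25,0,0,0,8.7],[-3.3,-2.1,-0.25,0,0,0,8.7],[-3.3,-2.1,-0.25,0,0,0,8.7],[0,0,0,0,0,-6.8,8.7],[0,0,0,0,0,-6.8,8.7],[0,0,0,0,0,-6.8,8.7],[0,0,0,0,0,-6.8,8.7],[0,0,0,0,0,-6.8,8.7],[0,0,0,0,0,-6.8,8.7],[0,0,0,0,0,-6.8,8.7],[0,0,0,0,0,-6.8,8.7]]]'; python3 -m inch '[[[0,0,0,0,0,-6.8,8.7],[0,0,0,0,0,-6.8,8.7],[0,0,0,0,0,-6.8,8.7],[0,0,0,0,0,-6.8,8.7],[0,0,0,0,0,0,8.7]]]';python3 - <<'E'
from h import *
from rig import ctrl
s=ctrl.observe();print(tgt(s,-86.1,[.4635,.1172,.27]),s["position"],s["qpos"])
f=ctrl.grab_frame("wrist");cv2.imwrite("pics/w2.png",f["image"][:,:,::-1]);np.savez("w2.npz",**f,position=s["position"],orientation=s["orientation"])
g=ctrl.grab_frame("scene");crop(g,260,110,450,270,"pics/s2.png",4)
E
```

```text
clock: 3.25
position: [0.4636, 0.1141, 0.2695]
orientation: [3.078, -0.631, -0.0]
wrist_force: [-1.3, 0.1, 0.1]
grip_width: 0.087
clock: 3.67
position: [0.4636, 0.1141, 0.2695]
orientation: [-3.14, -0.105, 0.0]
wrist_force: [-0.9, -0.1, 0.0]
grip_width: 0.0866
(array([ 0.01138813, -0.30915753, -0.04912789]), array([-0.00387586,  0.00742246, -0.0864669 ])) [0.46359192 0.11410772 0.26950853] [ 5.82554442e-01  9.66853576e-02 -2.58966937e-01 -1.30884816e-04
 -1.21522343e+00  1.05484616e+00]
```

View pics/w2.png

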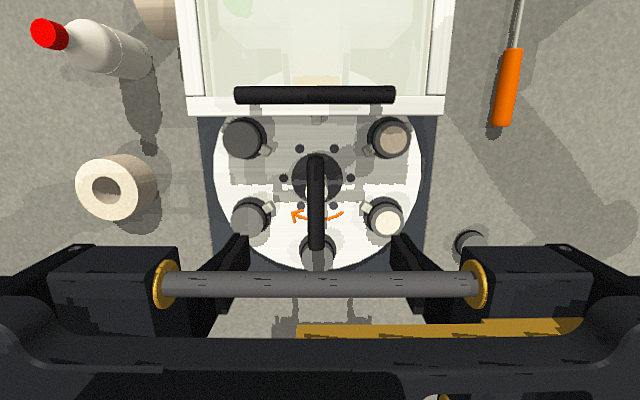

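View pics/s2.png

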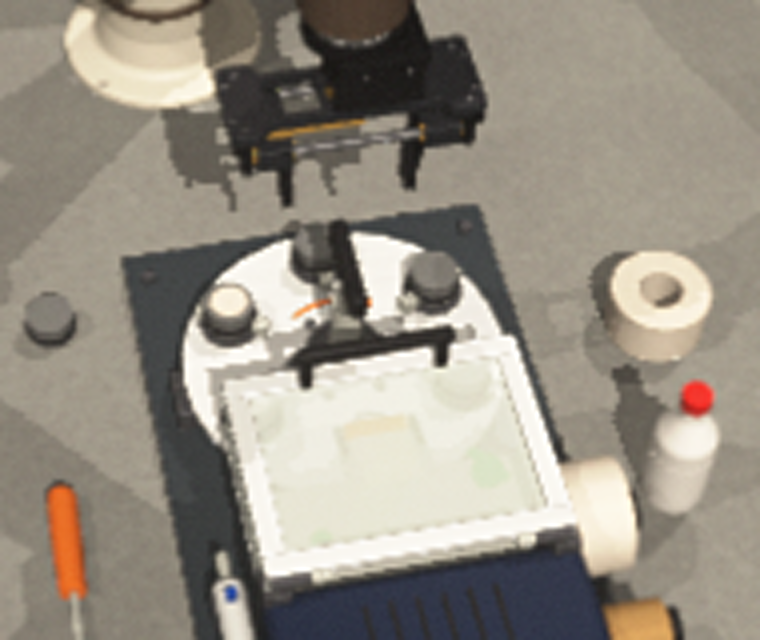

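Wrist view: the T-bar runs from (315,157) to (317,250), the guard handle from (234,95) to (396,94). I'll refine the positions from this.

Run:
```python
from h import *
f=dict(np.load("w2.npz"));s=f
m=(f["image"].max(2)<75)
for (x0,y0,x1,y1,zc,n) in [(295,150,335,240,.183,"T"),(225,80,405,108,.195,"H")]:
    ys,xs=np.nonzero(m[y0:y1,x0:x1]);px=np.c_[xs+x0,ys+y0]
    d=world(f,px,s); k=(d[:,2]>zc-.015)&(d[:,2]<zc+.01)
    q=d[k];px=px[k]; w=q[:,:2];c=w.mean(0);u=np.linalg.svd(w-c,full_matrices=False)[2][0]
    l=(w-c)@u; mid=c+u*(np.percentile(l,1)+np.percentile(l,99))/2
    print(n,k.sum(),"mean",q.mean(0),"mid",mid,"len",np.ptp(l),"ang",np.degrees(np.arctan2(u[1],u[0])),"zmax",np.percentile(q[:,2],[5,50,95]))
print(world(f,[(315,157),(317,252)],s,z=.183), world(f,[(234,95),(396,94)],s,z=.197))
```

```text
T 1406 mean [0.47069922 0.11799907 0.18006617] mid [0.46879346 0.11786743] len 0.0780355699630623 ang -176.0486384021138 zmax [0.17698251 0.18046065 0.18187174]
H 2861 mean [0.55726406 0.12411843 0.19388591] mid [0.55726397 0.12411973] len 0.12442234657003551 ang -86.17919448597459 zmax [0.19116045 0.19415767 0.19586272]
[[0.50766842 0.12060831 0.183     ]
 [0.41851991 0.11318842 0.183     ]] [[0.55278354 0.18512171 0.197     ]
 [0.5616696  0.06193595 0.197     ]]
```

```bash
python3 -m inch '[[[0,-0.3,1.9,0,0,0,8.7],[0,0,1.9,0,0,0,8.7],[0,0,1.9,0,0,0,8.7],[0,0,1.9,0,0,0,8.7],[0,0,1.9,0,0,0,8.7],[0,0,1.9,0,0,0,8.7],[0,0,0,0,0,0,2.0],[0,0,0,0,0,0,1.0],[0,0,0,0,0,0,1.0],[0,0,0,0,0,0,1.0],[0,0,0,0,0,0,1.0],[0,0,0,0,0,0,1.0]]]' 25; python3 -m inch '[[[0,0,0,0,0,0,1.0],[0,0,0,0,0,0,1.0],[0,0,0,0,0,0,1.0],[0,0,0,0,0,0,1.0],[0,0,0,0,0,0,1.0],[0,0,0,0,0,0,1.0]]]'
```

```text
clock: 4.77
position: [0.464, 0.1174, 0.1565]
orientation: [-3.139, -0.101, -0.003]
wrist_force: [0.4, 0.6, 0.3]
grip_width: 0.0549
clock: 5.27
position: [0.4636, 0.1179, 0.1555]
orientation: [-3.138, -0.101, -0.001]
wrist_force: [-3.2, 4.2, 1.2]
grip_width: 0.0158
```

```bash
python3 -m inch '[[[0,0,0,0,0,3,1.0],[0,0,0,0,0,4,1.0],[0,0,0,0,0,4,1.0],[0,0,0,0,0,4,1.0],[0,0,0,0,0,4,1.0],[0,0,0,0,0,4,1.0],[0,0,0,0,0,4,1.0],[0,0,0,0,0,4,1.0],[0,0,0,0,0,4,1.0],[0,0,0,0,0,4,1.0],[0,0,0,0,0,4,1.0],[0,0,0,0,0,4,1.0]]]'; python3 -m inch '[[[0,0,0,0,0,4,1.0],[0,0,0,0,0,4,1.0],[0,0,0,0,0,3,1.0],[0,0,0,0,0,2,1.0],[0,0,0,0,0,0,1.0],[0,0,0,0,0,0,1.0],[0,0,0,0,0,0,1.0]]]'
python3 - <<'E'
from h import *
from rig import ctrl
s=ctrl.observe();R=Ro.from_rotvec(s["orientation"]).as_matrix();print(R.round(3),np.degrees(np.arctan2(R[1,1],R[0,1])),s["torque"],s["qpos"])
f=ctrl.grab_frame("wrist");cv2.imwrite("pics/w3.png",f["image"][:,:,::-1])
E
```

```text
clock: 6.27
position: [0.4632, 0.117, 0.1555]
orientation: [2.917, -1.164, -0.001]
wrist_force: [-0.8, -0.0, 0.9]
grip_width: 0.0156
clock: 6.85
position: [0.463, 0.1169, 0.1555]
orientation: [2.77, -1.48, -0.001]
wrist_force: [-3.3, -0.2, 3.2]
grip_width: 0.0156
[[ 0.556 -0.831 -0.001]
 [-0.831 -0.556 -0.001]
 [-0.     0.001 -1.   ]] -146.25045748601 [-0.12217544  0.91251805  0.08170316] [ 5.88369625e-01  2.00170862e-01 -4.40730127e-01 -2.05682883e-04
 -9.31159332e-01  7.93785076e-04]
```

View pics/w3.png

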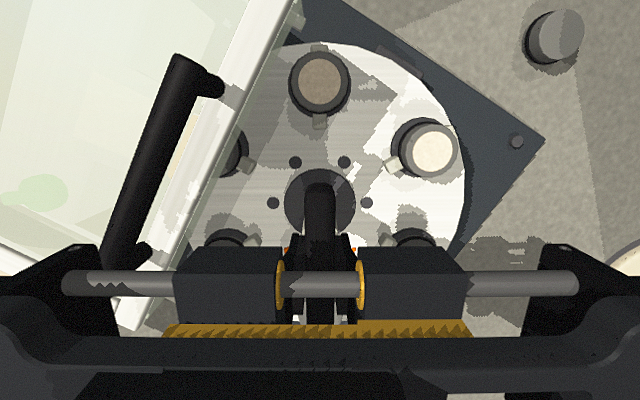

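The table turned 60 degrees with the bar gripped. Now releasing, then lifting off.

```bash
python3 -m inch '[[[0,0,0,0,0,0,4],[0,0,0,0,0,0,6],[0,0,0,0,0,0,6],[0,0,0,0,0,0,6],[0,0,0,0,0,0,6],[0,0,0,0,0,0,6],[0,0,0,0,0,0,6],[0,0,0,0,0,0,6],[0,0,0,0,0,0,6],[0,0,0,0,0,0,6]]]'; python3 -m inch '[[[0,0,-1.5,0,0,0,6],[0,0,-2,0,0,0,6],[0,0,-2,0,0,0,6],[0,0,-2,0,0,0,6],[0,0,-2,0,0,0,6],[0,0,-2,0,0,0,6],[0,0,0,0,0,5,6],[0,0,0,0,0,5,6],[0,0,0,0,0,5,6],[0,0,0,0,0,5,6],[0,0,0,0,0,5,6],[0,0,0,0,0,5,6]]]'
python3 - <<'E'
from h import *
from rig import ctrl
s=ctrl.observe()
f=ctrl.grab_frame("wrist");cv2.imwrite("pics/w4.png",f["image"][:,:,::-1]);np.savez("w4.npz",**f,position=s["position"],orientation=s["orientation"])
print(tgt(s,-176.1,[.558,.124,.25]),s["qpos"],s["position"])
g=ctrl.grab_frame("side");crop(g,180,120,440,320,"pics/d4.png",3)
E
```

```text
clock: 7.73
position: [0.4635, 0.1171, 0.1555]
orientation: [-2.77, 1.482, 0.0]
wrist_force: [-0.0, 0.6, 0.0]
grip_width: 0.059
clock: 8.73
position: [0.4635, 0.1171, 0.2705]
orientation: [-2.287, 2.154, 0.0]
wrist_force: [-0.5, 0.1, 0.2]
grip_width: 0.06
(array([-0.12184377, -9.47903773,  2.05465128]), array([ 0.00046087,  0.00525262, -0.45071535])) [ 5.88249815e-01  9.70235328e-02 -2.55972363e-01 -8.88760584e-05
 -1.21776152e+00 -5.28017714e-01] [0.46345493 0.11707884 0.2705472 ]
```

View pics/w4.png

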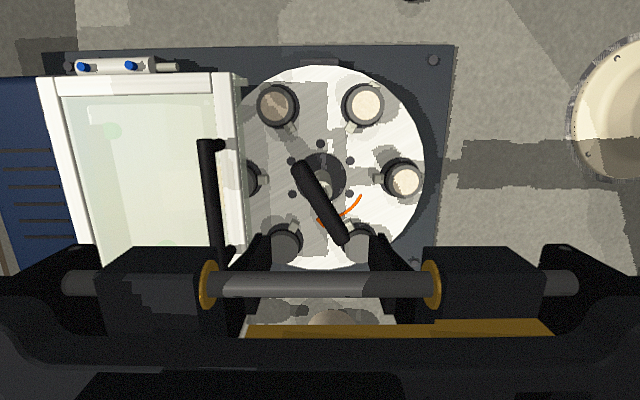

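View pics/d4.png

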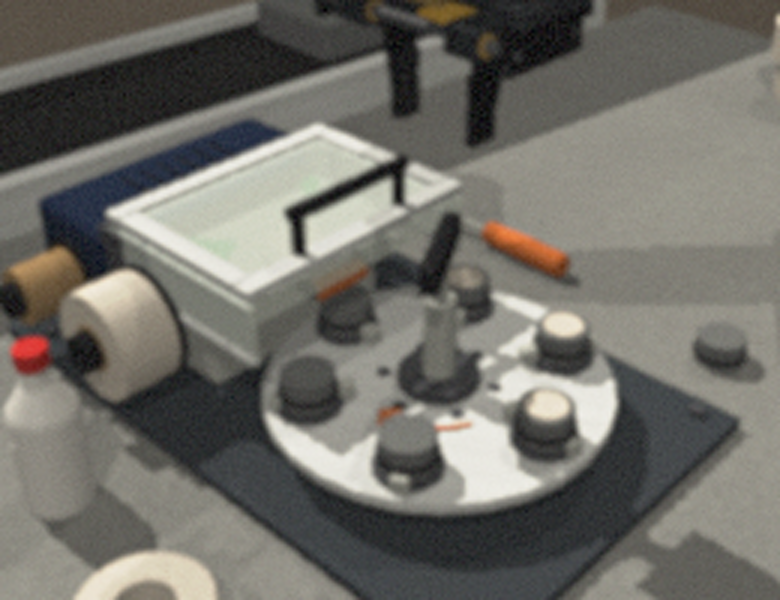

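Run:
```python
from h import *
f=dict(np.load("w4.npz"));s=f
m=(f["image"].max(2)<75)
ys,xs=np.nonzero(m[135:243,190:350]);px=np.c_[xs+190,ys+135];d=world(f,px,s)
for n,k in [("T",(d[:,2]>.17)&(d[:,2]<.186)&(d[:,0]<.52)),("H",(d[:,2]>.186)&(d[:,2]<.2)&(d[:,0]>.53))]:
    w=d[k][:,:2];c=w.mean(0);u=np.linalg.svd(w-c,full_matrices=False)[2][0];l=(w-c)@u
    print(n,k.sum(),c,c+u*(l.max()+l.min())/2,np.ptp(l),np.degrees(np.arctan2(u[1],u[0])),np.percentile(d[k][:,2],[5,50,95]))
```

```text
T 1616 [0.46296351 0.11349839] [0.46088742 0.11653382] 0.09015680513316371 124.37030790583663 [0.1757193  0.18040333 0.18184936]
H 1653 [0.55689237 0.10420969] [0.55661603 0.10816092] 0.09386150376380217 94.00064493221096 [0.18897563 0.19399489 0.19572718]
```

```bash
python3 -m inch '[[[0,-1.85,0,0,0,-0.4,5.5],[0,-1.85,0,0,0,0,5.5],[0,-1.85,0,0,0,0,5.5],[0,-1.85,0,0,0,0,5.5],[0,-1.95,0,0,0,0,5.5],[0,0,1.5,0,0,0,5.5],[0,0,1.5,0,0,0,5.5],[0,0,1.5,0,0,0,5.5],[0,0,0,0,0,0,5.5],[0,0,0,0,0,0,5.5]]]'
python3 - <<'E'
from h import *
from rig import ctrl
s=ctrl.observe()
f=ctrl.grab_frame("wrist");cv2.imwrite("pics/w5.png",f["image"][:,:,::-1])
print(tgt(s,-176.1,[.557,.124,.175]),s["position"],s["qpos"])
g=ctrl.grab_frame("side");crop(g,180,80,440,280,"pics/d5.png",3)
E
```

```text
clock: 9.67
position: [0.5566, 0.1234, 0.225]
orientation: [2.3, -2.137, -0.0]
wrist_force: [0.5, 1.2, 0.6]
grip_width: 0.055
(array([-0.05872551, -0.05116464,  5.00237245]), array([ 0.09198661, -0.06216202,  0.29002406])) [0.55660891 0.12343673 0.22502509] [ 5.02501395e-01  2.90759094e-01 -1.24985025e-01  3.42135476e-04
 -1.15696442e+00 -4.29509557e-01]
```

View pics/d5.png

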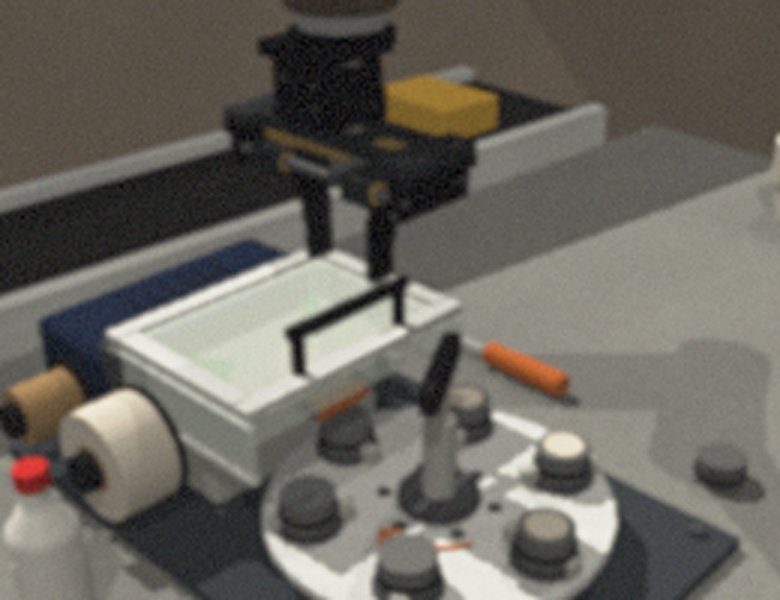

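View pics/w5.png

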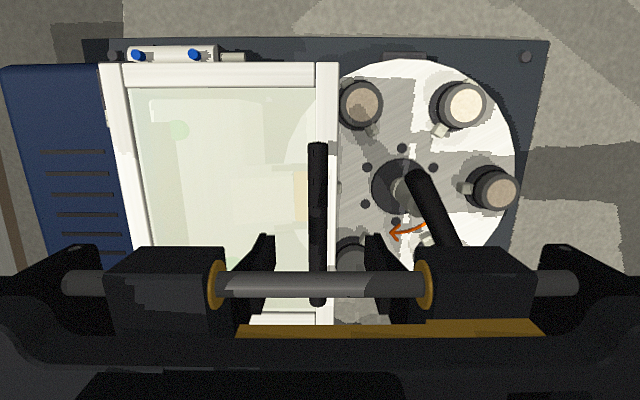

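```bash
python3 -m inch '[[[0,0,1.0,0,0,0.3,5.5],[0,0,1.0,0,0,0,5.5],[0,0,1.0,0,0,0,5.5],[0,0,1.0,0,0,0,5.5],[0,0,1.0,0,0,0,5.5],[0,0,0,0,0,0,3.0],[0,0,0,0,0,0,1.5],[0,0,0,0,0,0,0.9],[0,0,0,0,0,0,0.9],[0,0,0,0,0,0,0.9],[0,0,0,0,0,0,0.9],[0,0,0,0,0,0,0.9]]]' 30;  python3 -m inch '[[[0,0,0,0,0,0,0.9],[0,0,0,0,0,0,0.9],[0,0,0,0,0,0,0.9],[0,0,0,0,0,0,0.9]]]'
python3 - <<'E'
from h import *
p=.0677
# arc steps in tool frame (tool down: y=-station x, z=-world z)
r=np.hypot(.166,.045);a0=np.arctan2(.045,.166)
th=np.radians(np.arange(0,51,2.5));y=-r*np.cos(a0+th);z=r*np.sin(a0+th)
print(np.c_[np.degrees(th)[1:],-np.diff(y)*100,-np.diff(z)*100].round(2))
E
```

```text
clock: 10.77
position: [0.557, 0.1237, 0.1759]
orientation: [-2.293, 2.146, -0.0]
wrist_force: [-0.1, 0.6, 0.3]
grip_width: 0.0164
clock: 11.1
position: [0.5581, 0.1239, 0.176]
orientation: [-2.292, 2.145, -0.003]
wrist_force: [5.4, -1.2, -1.1]
grip_width: 0.0133
[[ 2.5  -0.21 -0.72]
 [ 5.   -0.24 -0.71]
 [ 7.5  -0.27 -0.7 ]
 [10.   -0.3  -0.69]
 [12.5  -0.33 -0.67]
 [15.   -0.36 -0.66]
 [17.5  -0.39 -0.64]
 [20.   -0.42 -0.62]
 [22.5  -0.45 -0.6 ]
 [25.   -0.47 -0.58]
 [27.5  -0.5  -0.56]
 [30.   -0.52 -0.54]
 [32.5  -0.54 -0.52]
 [35.   -0.57 -0.49]
 [37.5  -0.59 -0.47]
 [40.   -0.61 -0.44]
 [42.5  -0.63 -0.42]
 [45.   -0.64 -0.39]
 [47.5  -0.66 -0.36]
 [50.   -0.67 -0.33]]
```

```bash
python3 -m inch '[[[0,-0.21,-0.72,0,0,0,0.9],[0,-0.24,-0.71,0,0,0,0.9],[0,-0.27,-0.7,0,0,0,0.9],[0,-0.3,-0.69,0,0,0,0.9],[0,-0.33,-0.67,0,0,0,0.9],[0,-0.36,-0.66,0,0,0,0.9],[0,-0.39,-0.64,0,0,0,0.9],[0,0,0,0,0,0,0.9],[0,0,0,0,0,0,0.9]]]'
python3 - <<'E'
from h import *
from rig import ctrl
s=ctrl.observe();print(s["position"],s["wrist_force"],s["torque"],s["grip_width"])
g=ctrl.grab_frame("side");crop(g,180,50,440,250,"pics/d6.png",3)
E
```

```text
clock: 11.85
position: [0.5769, 0.1252, 0.2219]
orientation: [2.292, -2.146, -0.003]
wrist_force: [2.8, 1.6, -11.0]
grip_width: 0.0133
[0.57693456 0.12515027 0.22186046] [  2.82615943   1.56705379 -11.00825255] [ 0.29488935 -0.70379196 -0.02384574] 0.0132586107315458
```

View pics/d6.png

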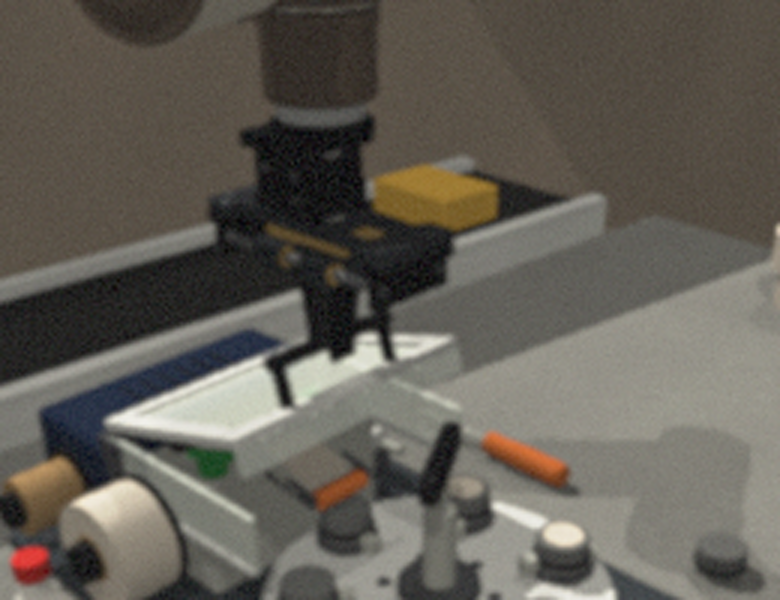

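The guard is following in the grip at about 17 degrees. Continuing along the arc.

```bash
python3 -m inch '[[[0,-0.42,-0.62,0,0,0,0.9],[0,-0.45,-0.6,0,0,0,0.9],[0,-0.47,-0.58,0,0,0,0.9],[0,-0.5,-0.56,0,0,0,0.9],[0,-0.52,-0.54,0,0,0,0.9],[0,-0.54,-0.52,0,0,0,0.9],[0,-0.57,-0.49,0,0,0,0.9],[0,-0.59,-0.47,0,0,0,0.9],[0,-0.61,-0.44,0,0,0,0.9],[0,0,0,0,0,0,0.9]]]'
python3 -m inch '[[[0,-0.63,-0.42,0,0,0,0.9],[0,-0.64,-0.39,0,0,0,0.9],[0,-0.66,-0.36,0,0,0,0.9],[0,-0.67,-0.33,0,0,0,0.9],[0,0,0,0,0,0,0.9],[0,0,0,0,0,0,0.9],[0,0,0,0,0,0,0.9]]]'
python3 - <<'E'
from h import *
from rig import ctrl
s=ctrl.observe();print(s["position"],s["wrist_force"],s["torque"],s["grip_width"])
f=ctrl.grab_frame("wrist");cv2.imwrite("pics/w7.png",f["image"][:,:,::-1]);np.savez("w7.npz",**f,position=s["position"],orientation=s["orientation"])
g=ctrl.grab_frame("side");crop(g,180,20,440,220,"pics/d7.png",3);np.savez("d7.npz",**g)
g=ctrl.grab_frame("scene");crop(g,250,120,450,270,"pics/s7.png",4)
E
```

```text
clock: 12.73
position: [0.6243, 0.1284, 0.2755]
orientation: [-2.294, 2.145, -0.001]
wrist_force: [-6.9, 3.3, 1.6]
grip_width: 0.0126
clock: 13.32
position: [0.6501, 0.1301, 0.2918]
orientation: [-2.293, 2.143, -0.003]
wrist_force: [-7.8, 3.9, 4.7]
grip_width: 0.013
[0.65011691 0.13008297 0.29177756] [-7.81697961  3.94288492  4.72763895] [1.0222008  2.34223678 0.06411653] 0.013025456109586114
```

View pics/d7.png

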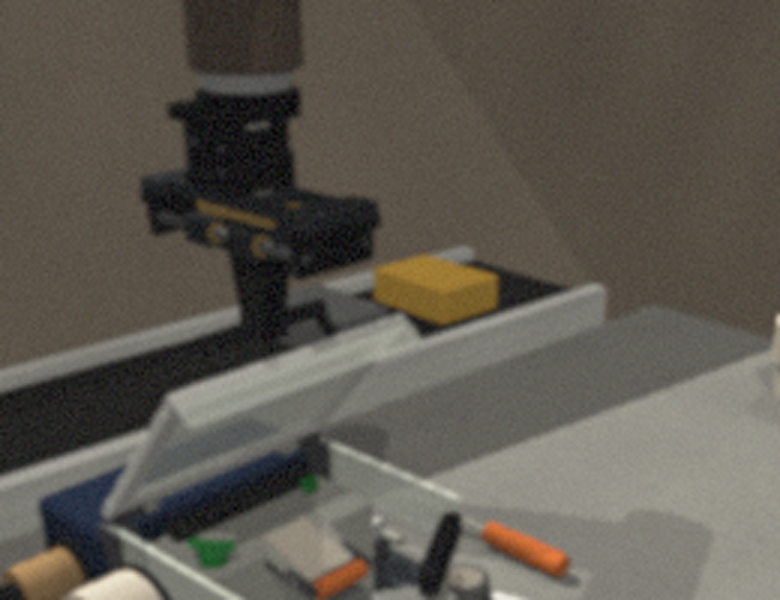

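View pics/w7.png

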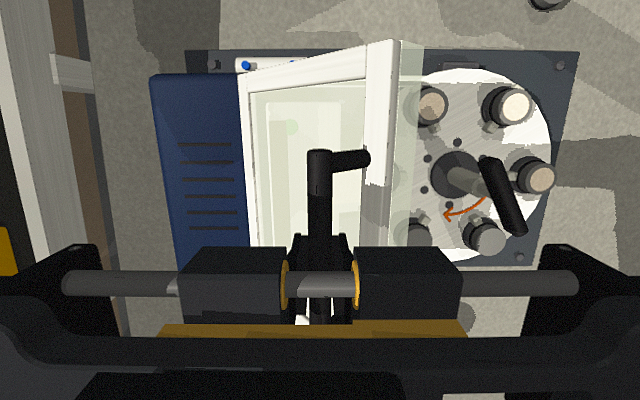

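View pics/s7.png

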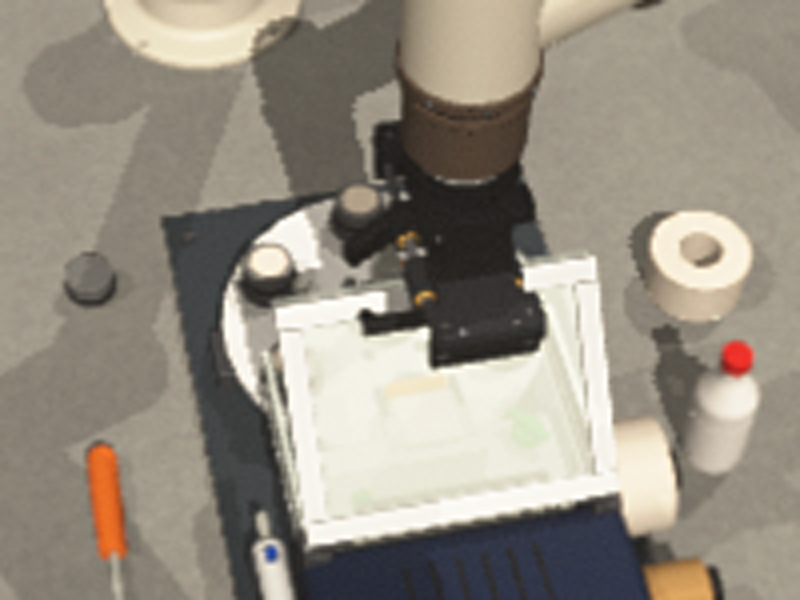

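Run:
```python
from h import *
f=dict(np.load("w7.npz"));s=f
c,sn=np.cos(P0[2]),np.sin(P0[2])
def sta(w): d=w[:,:2]-P0[:2]; return np.c_[d[:,0]*c+d[:,1]*sn,-d[:,0]*sn+d[:,1]*c,w[:,2]]
px=[(250,90),(270,84),(290,79),(310,73),(330,68),(350,62),(365,57)]
w=sta(world(f,px,s));print(w.round(4));q=np.polyfit(w[:,0],w[:,2],1);print("frame",np.degrees(np.arctan(-q[0])))
ys,xs=np.mgrid[60:200,375:388];W=sta(world(f,np.c_[xs.ravel(),ys.ravel()],s));print("lip strip",np.median(W,0))
ys,xs=np.mgrid[100:230,250:306];W=sta(world(f,np.c_[xs.ravel(),ys.ravel()],s));k=W[:,2]>.15;W=W[k]
if len(W)>50: q=np.polyfit(W[:,0],W[:,2],1);print("panel",len(W),np.degrees(np.arctan(-q[0])))
h=sta(world(f,[(319,165),(319,180),(319,195)],s));print("bar top",h)
b=np.mean(h,0)-[0,0,.007]; d=b-[.262,0,.145];print("handle ang",np.degrees(np.arctan2(d[2],-d[0]))-15.17,np.hypot(d[0],d[2]))
m=f["image"].max(2)<75
ys,xs=np.nonzero(m[150:240,470:535]);W=world(f,np.c_[xs+470,ys+150],s);k=(W[:,2]>.174)&(W[:,2]<.19);w=W[k][:,:2];u=np.linalg.svd(w-w.mean(0),full_matrices=False)[2][0]
print("T",k.sum(),w.mean(0),np.degrees(np.arctan2(u[1],u[0])))
```

```text
[[ 0.2505 -0.1017  0.1719]
 [ 0.2279 -0.1043  0.1964]
 [ 0.209  -0.1057  0.2187]
 [ 0.1932 -0.1073  0.238 ]
 [ 0.1799 -0.1083  0.2528]
 [ 0.1686 -0.1095  0.2672]
 [ 0.1607 -0.1112  0.273 ]]
frame 49.00244216355205
lip strip [ 0.15179903 -0.07187603  0.28498754]
panel 7280 51.23388039338171
bar top [[ 0.18662199 -0.05500215  0.30581819]
 [ 0.18662954 -0.04707224  0.30533148]
 [ 0.1866333  -0.03902173  0.3054672 ]]
handle ang 48.68374410840634 0.1710412483913858
T 1392 [0.46582399 0.11513571] 123.96808159439445
```

Guard measures 49–51 degrees and the T-bar is still 60 degrees clockwise of its start. I'll hold briefly and check for drift.

```bash
python3 -m inch '[[[0,0,0,0,0,0,0.9],[0,0,0,0,0,0,0.9],[0,0,0,0,0,0,0.9],[0,0,0,0,0,0,0.9],[0,0,0,0,0,0,0.9],[0,0,0,0,0,0,0.9],[0,0,0,0,0,0,0.9],[0,0,0,0,0,0,0.9],[0,0,0,0,0,0,0.9],[0,0,0,0,0,0,0.9],[0,0,0,0,0,0,0.9],[0,0,0,0,0,0,0.9]]]'
python3 - <<'E'
from h import *
from rig import ctrl
s=ctrl.observe();f=ctrl.grab_frame("wrist")
c,sn=np.cos(P0[2]),np.sin(P0[2])
w=world(f,[(319,165),(319,180),(319,195)],s).mean(0);d=w[:2]-P0[:2];x=d@[c,sn]-.262;z=w[2]-.007-.145
print("handle ang",np.degrees(np.arctan2(z,-x))-15.17,s["position"],s["wrist_force"],s["grip_width"])
f0=dict(np.load("f0.npz"));g=ctrl.grab_frame("scene")
for n,(x0,y0,x1,y1) in dict(roll=(405,165,445,205),cleaner=(418,202,445,242),driver=(268,225,290,292),hous=(263,178,283,200)).items():
    a=f0["image"][y0:y1,x0:x1];r=cv2.matchTemplate(g["image"][y0-8:y1+8,x0-8:x1+8],a,cv2.TM_CCOEFF_NORMED)
    _,v,_,l=cv2.minMaxLoc(r);print(n,"shift px",l[0]-8,l[1]-8,round(v,2))
E
```

```text
clock: 14.47
position: [0.65, 0.1301, 0.2917]
orientation: [-2.293, 2.143, -0.003]
wrist_force: [-7.2, 3.3, 4.2]
grip_width: 0.0133
handle ang 48.62754866196191 [0.65002694 0.13010247 0.29174061] [-7.19490128  3.29340623  4.16335337] 0.013266860084029627
roll shift px 0 0 1.0
cleaner shift px 0 0 0.99
driver shift px 0 0 0.92
hous shift px 0 0 0.71
```

```bash
python3 -c "
from rig import ctrl
print(ctrl.sign_off())"
```

```text
the job is handed in; nothing more can be done
None
```

I turned the rotary table one station clockwise by its T-handle and let go of it. I then lifted the guard by its bar handle and handed in while still holding it open at about 50 degrees, at about 15 s of the 51 s allowed.

- **Table:** the wrist camera put the T-bar 59.6 degrees clockwise of its start after release. It read 60.0 degrees with the guard open.
- **Guard:** my three readings disagree slightly: 48.7 degrees from the handle, 49.0 from the frame and 51.2 from the panel. All are well within the 6 degrees allowed. The handle reading was steady over a further second of holding, with the fingers stopped on the bar at 13 mm and about 9 N at the wrist.
- **Things round the station:** the label roll, cleaner bottle, screwdriver and spare housing show no shift in the scene camera. The spare housing's image match was weak (0.71), probably because the arm's shadow had changed, so that check is less certain.

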